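Load the chip cassette and slide the printer's cover shut

TASK

Put the glass-chip cassette into the open compartment of the black chip printer so that it lies flat on the compartment's floor, then slide the metal cover fully shut over it. The chips are glass: grip the cassette lightly (no more than about 15 N) and set it down gently, do not drop it or press on it. Leave the other things on the bench where they stand.

Things in the scene. Friction and masses are not known exactly. Their poses are not given: they have to be found in the camera images.
- printer: Black chip printer, fixed. Origin: on the bench below the compartment's centre; x along the cover's closing direction (roughly away from the robot), y left, z up. Flat deck 70 mm high over x -205 to +125 mm, y -75 to +75 mm. A head overhangs its far end (see head_edge).
- well (a point): Centre of the floor of the printer's open-topped compartment, 27 mm above the bench; axes as the printer's. The compartment spans x -55 to +55 mm, y -50 to +50 mm.
- head_edge (a point): Middle of the print head's lower near edge. The head covers printer x +32 to +125 mm, y -65 to +65 mm, 235 to 285 mm above the bench, on two rods at x +108, y +-50 mm. The nearly shut cover's fin lies below it, where a gripper pointing straight down would hit the head: lean the tool back towards printer -x by about 35 degrees.
- cover (a joint): Sliding aluminium cover, 99 mm wide, from 61 (underside) to 66 mm (top) above the bench: 0 = fully shut, 0.11 m = fully open (drawn to printer -x, under the near deck). Its leading edge is at printer x = +56 mm minus the joint value. It stays where it is left; about 3 N moves it.
- fin (a point): Centre of the orange grip fin that stands on the cover near its leading edge: 22 mm along printer x, 10 mm thick along y, 20 mm tall (66 to 86 mm above the bench), at printer x = +42 mm minus the joint value, y = 0.
- cassette: Chip cassette, about 80 g. Origin: centre of its underside, z up. Blue base 40 mm (x) by 56 mm (y) by 14 mm high with two glass chips on it; on top a white grip rib, 30 mm along x, 12 mm thick along y, 16 mm tall (14 to 30 mm above the underside). Total height 30 mm.
- bottle: Bystander: white reagent bottle with blue cap, 60 mm wide, 115 mm tall, loose; origin at its foot.
- jar: Bystander: glass jar with blue cap, 52 mm wide, 65 mm tall, loose; origin at its foot.
- dish: Bystander: clear open dish, 84 mm wide, 16 mm tall, loose; origin at its foot.
- wrench: Bystander: small steel wrench lying on the bench, 130 mm long, loose.
- vial_rack: Bystander: green rack 50 x 120 mm, 58 mm tall with four capped vials, loose; origin at its foot.
- coin_mould: Bystander: brass disc 32 mm wide, 12 mm tall, loose; origin at its foot.
Things that resemble listed ones, but are neither listed nor needed, are in the scene too. Of the things that look like the cassette, take the one that is nearest to the robot's base at the start.

How it is judged:
By the outcome, as a careful person would: the job done as asked, in the order asked, and still so for the second after the job is handed in, with the robot touching nothing.
It also fails if it takes over 54 s, if anything falls off the work surface, if the arm or the gripper's body presses on something with over 40 N, if the wrist force passes 120 N, or if a joint passes its speed limit or range.

ROBOT

A 7-joint arm with a two-finger parallel gripper is mounted at the origin on the work surface. World frame = base frame: x ahead of the robot, y to its left, z up, the work surface at z = 0. Lengths are in m, angles in rad, forces in N, time in s.
With the tool pointing down it reaches from about 0.4 to 0.925 m from the base axis. Payload 5.6 kg.
Tool frame: the origin (TCP) lies at the very end of the fingers, on their centre line; the grasp point (between the pads) lies 19 mm behind it; z points along the fingers, y is the line along which they close (so a half turn about z gives the same grasp; the last joint's range is limited). The gripper opens to 85 mm and grips with 20 to 120 N. Pads are 22 mm wide; open, the fingers measure 114 mm over their backs; the gripper's body (76 mm by 85 mm) begins 54 mm behind the grasp point. The pads swing forward as they close: fully open they stand 13 mm farther back than shut.
Start: joints at [1.149, 0.468, -0.012, 1.603, 0.006, 1.071, -0.056], TCP at [0.24, -0.604, 0.231] pointing down, gripper open.
Joint ranges: [-2.53, 2.53], [-0.31, 2.02], [-1.57, 1.55], [0.28, 2.44], [-1.29, 4.43], [0.15, 1.84], [-2.92, 2.92]. Speed limits (rad/s): [2.57, 2.57, 3.14, 3.14, 3.14, 3.14, 3.14].

INTERFACE

Orientations are given as a unit quaternion [w, x, y, z].
In Python, from station import ctrl gives the robot as it stands.
- The arm moves only by the tool carry_out, never from a script. Its argument "rows" is a list of rows, each a list of 6 numbers: the shift along the tool's x, y, z as a fraction of full scale, then the turn, a rotation vector about the tool's x, y, z as a fraction of full scale. A call has 1 to 5 rows; each row is the pose to reach, as a shift and turn from the pose commanded when the call began, along the tool's axes at that moment, turning the shorter way round; what a row does not reach only later rows make up. Full scale, the value 1, is 10 cm for a shift and 180 degrees for a turn. A row lasts 1/10 s, in which the tool goes at most 50 mm and 8.59 degrees, less where a joint would pass 70% of its speed; a pose out of reach is approached as far as the arm can. A call with a number of a shift or a turn outside -1 to 1 is refused whole. A call with a gripper value outside its range is refused whole. "gripper" is the opening, from -1 (shut) to 1 (fully open), set as the call begins (left out, the last holds). The fingers move at their own pace and stop on an object; "grip_force" is the grip in N (left out, the last holds). Time passes only in rows, so rows that repeat a pose let the fingers close. It gives the time, the measured TCP pose, the force, the opening and the grip force at its end, in the units of the state.
- ctrl.sense(): the state, without advancing time (a new reading comes with each control period).
- ctrl.get_image(name): name is "scene" or "top"; returns a dict with "img" (480x640x3 uint8, blue, green, red), "range_z" (480x640 float32, m along the optical axis (not along the pixel's ray), 0 where there is no reading), "fx", "fy", "cx", "cy" (pixels), "rvec" (rotation vector, rad) and "tvec" (3), from world to camera coordinates, as OpenCV has them. Camera axes: x right, y down, z forward; pixel columns grow to the right and rows downward; lengths in m; the calibration is good to about 2 mm. A picture is of the moment at which its call begins.
- ctrl.finish_job(): hands the job in; it is judged then, once.
Trained networks look in the newest picture that a camera, given by its name, has taken for a name from the list of things; names that differ only in an ending like _2 or _b are one class to them, and where a whole thing is asked for, a point or a joint stands for the part that bears it (a point fixed in the world has none). Each returns a list of dicts, best first, with "conf" (0 to 1); they miss things now and then, are a little off and sometimes report something else, mostly with a low value. They report only what shows in the picture. A call takes as long as a camera call. They do not tell look-alikes from the thing itself.
- ctrl.recognise(name, camera): "centre" ([column, row] in pixels, amid what is visible of it).
- ctrl.tip_of(name, camera): "centre" ([column, row] in pixels: a listed point, or the origin of a listed thing).
The state is a dict: "time_s": time; "joints": joint angles; "dq": joint speeds; "tau": joint torques, N m; "ee_pos": TCP position; "tcp_rot": TCP orientation; "ft_force": force on the tool from outside, world axes, zero at the start; "torque": the same for the moment, N m; "finger_gap": opening from 0.0 (shut) to 1.0 (fully open); "grip_force": force on a finger pad.
Only numpy, scipy, OpenCV 4.12 (cv2) and the standard library are available. Lean on these libraries where they do the work, as an engineer would, in place of code of your own. Each camera call takes 0.05 s, during which the arm holds its last target. There are 200 camera calls.

## Working session

There is one attempt and no reset: what is moved stays moved. The work goes in short steps, Python scripts to look and compute and a tool call to move; the robot and the scene stay as the last step left them, time stands still between calls to the robot, and variables do not carry over. Pictures are saved under pics/ and viewed, at most 10 in all, crops included, and the job is handed in when it is done.

Besides the shell and the picture viewer there is one more tool, called as name(argument=value, ...) on one line, values as JSON. carry_out: Moves the arm, as the interface text tells. Its arguments: {"type":"object","properties":{"rows":{"type":"array"},"gripper":{"type":"number"},"grip_force":{"type":"number"}},"required":["rows"]}

```bash
mkdir -p pics; cat > h.py <<'E'
import numpy as np, cv2
from station import ctrl
from scipy.spatial.transform import Rotation as R
def world(im,px,z=None):
    Rm=cv2.Rodrigues(np.array(im["rvec"],float))[0]; t=np.array(im["tvec"],float).ravel()
    px=np.atleast_2d(np.array(px,float))
    d=np.c_[(px[:,0]-im["cx"])/im["fx"],(px[:,1]-im["cy"])/im["fy"],np.ones(len(px))]
    c=-Rm.T@t; dw=d@Rm
    if z is None:
        s=im["range_z"][px[:,1].astype(int),px[:,0].astype(int)]
    else: s=(z-c[2])/dw[:,2]
    return c+dw*np.reshape(s,(-1,1))
def cloud(im):
    v,u=np.nonzero(im["range_z"]>0)
    return np.c_[u,v],world(im,np.c_[u,v])
E
python3 - <<'E'
from h import *
for c in("top","scene"):
    im=ctrl.get_image(c); cv2.imwrite(f"pics/{c}0.png",im["img"]); np.savez(f"{c}0.npz",**im)
    for n in("cassette","printer","cover","fin","head_edge","well"):
        f=ctrl.recognise if n in("cassette","printer","cover") else ctrl.tip_of
        for r in (f(n,c) or [])[:4]:
            print(c,n,round(r["conf"],2),np.round(r["centre"]),np.round(world(im,r["centre"])[0],3))
print(ctrl.sense())
E
```

```text
top cassette 0.65 [472. 209.] [ 0.664 -0.442  0.029]
top cassette 0.6 [459. 264.] [ 0.499 -0.4    0.033]
top cassette 0.54 [417. 283.] [ 0.441 -0.277  0.023]
top printer 0.86 [338. 234.] [ 0.583 -0.043  0.027]
top cover 0.75 [334. 248.] [ 0.534 -0.028  0.082]
top fin 0.72 [332. 246.] [ 0.541 -0.022  0.082]
top head_edge 0.61 [345. 205.] [ 0.661 -0.058  0.082]
top head_edge 0.43 [332. 246.] [ 0.541 -0.023  0.082]
top well 0.56 [337. 230.] [ 0.598 -0.039  0.026]
scene cassette 0.56 [352. 445.] [ 0.653 -0.451  0.016]
scene cassette 0.55 [271. 366.] [ 0.44  -0.289  0.032]
scene printer 0.68 [342. 272.] [0.597 0.01  0.027]
scene cover 0.9 [320. 271.] [ 0.537 -0.021  0.071]
scene fin 0.62 [317. 268.] [ 0.528 -0.011  0.068]
scene head_edge 0.98 [354. 246.] [0.627 0.123 0.003]
scene head_edge 0.49 [392. 353.] [ 0.745 -0.217  0.015]
scene well 0.55 [343. 288.] [ 0.604 -0.04   0.022]
scene well 0.22 [269. 367.] [ 0.432 -0.288  0.025]
{'time_s': 0.7, 'joints': array([ 1.1489828 ,  0.46747894, -0.01159565,  1.60267776,  0.0059869 ,
        1.0713894 , -0.05628331]), 'dq': array([-0.00243985,  0.00129429,  0.00029479,  0.00102027, -0.00090327,
       -0.00320064,  0.00070557]), 'tau': array([-1.19108072e-04, -5.32074487e+01,  2.14337313e-02, -2.51586342e+01,
        1.15135027e-02,  1.05036084e-03,  9.54983847e-06]), 'ee_pos': array([ 0.24035233, -0.60395441,  0.23131326]), 'tcp_rot': array([ 4.30234530e-05,  9.82122212e-01,  1.88244413e-01, -4.98143066e-06]), 'ft_force': array([ 0.46278885, -0.20006666,  0.33582524]), 'torque': array([ 0.08657704, -0.01463158, -0.03206033]), 'grip_force': 0.0, 'finger_gap': 0.9969668263774307}
```

View pics/top0.png

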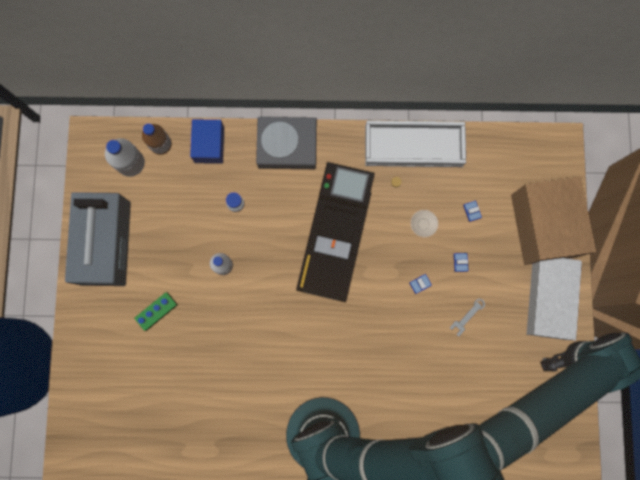

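View pics/scene0.png

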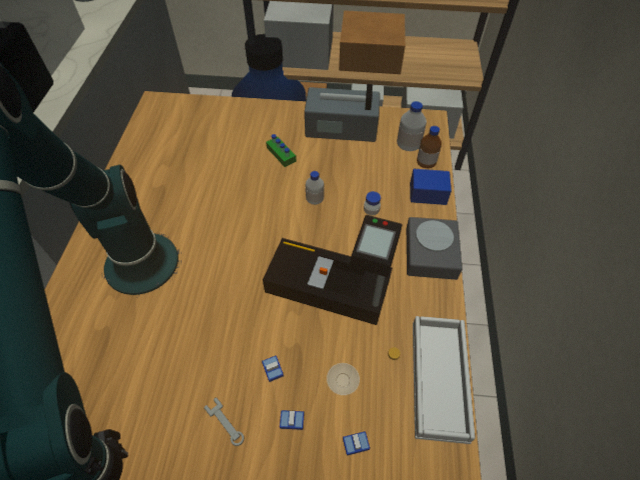

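The nearest cassette is the one at top (421,284) / scene (273,368), about 0.52 m from the base. The printer is at top (337,232) with its cover open, fin at (332,245) and head at the far end. The next step is to fit both from depth.

```bash
python3 - <<'E'
from h import *
P=[];S=[];C=[]
for c in("top","scene"):
    im=dict(np.load(f"{c}0.npz")); uv,p=cloud(im); col=im["img"][uv[:,1],uv[:,0]].astype(int)
    m=(np.hypot(p[:,0]-.441,p[:,1]+.28)<.06)
    q=p[m]; print(c,"bench z",np.median(q[q[:,2]<.006][:,2]))
    # blue/white of cassette by colour saturation vs wood (blue>red)
    k=m&(col[:,0]>col[:,2]-5)&(p[:,2]>.004)
    r=cv2.minAreaRect(p[k][:,:2].astype(np.float32)); print(c,"cassette rect",k.sum(),np.round(r[0],4),np.round(r[1],4),round(r[2],1),"zmax",np.percentile(p[k][:,2],[50,90,99]).round(3))
    w=m&(col.min(1)>140); 
    if w.sum()>5:
        x=p[w][:,:2]; e=np.linalg.svd(x-x.mean(0))[2][0]; print(" rib",w.sum(),x.mean(0).round(4),np.degrees(np.arctan2(e[1],e[0])).round(1),np.median(p[w][:,2]).round(3))
    d=(abs(p[:,2]-.07)<.006)&(abs(p[:,0]-.58)<.25)&(abs(p[:,1]+.03)<.16)&(col.max(1)<90)
    r=cv2.minAreaRect(p[d][:,:2].astype(np.float32)); print(c,"deck",d.sum(),np.round(r[0],4),np.round(r[1],4),round(r[2],2),np.median(p[d][:,2]).round(4))
    f=(np.hypot(p[:,0]-.54,p[:,1]+.022)<.06)&(col[:,2]-col[:,0]>50); print(c,"fin",f.sum(),p[f].mean(0).round(4),uv[f].mean(0))
    fl=(abs(p[:,2]-.027)<.006)&(np.hypot(p[:,0]-.6,p[:,1]+.04)<.07)
    r=cv2.minAreaRect(p[fl][:,:2].astype(np.float32)); print(c,"floor",fl.sum(),np.round(r[0],4),np.round(r[1],4),round(r[2],2))
    cv=(abs(p[:,2]-.066)<.006)&(np.hypot(p[:,0]-.54,p[:,1]+.022)<.09)&(col.min(1)>100)
    r=cv2.minAreaRect(p[cv][:,:2].astype(np.float32)); print(c,"cover",cv.sum(),np.round(r[0],4),np.round(r[1],4),round(r[2],2))
    hd=(p[:,2]>.275)&(abs(p[:,0]-.68)<.12)&(abs(p[:,1]+.06)<.12)&(p[:,2]<.3)
    r=cv2.minAreaRect(p[hd][:,:2].astype(np.float32)); print(c,"head",hd.sum(),np.round(r[0],4),np.round(r[1],4),round(r[2],2))
    x0,y0=(395,258) if c=="top" else (245,343); a=im["img"][y0:y0+50,x0:x0+55]
    x1,y1=(290,150) if c=="top" else (255,205); b=im["img"][y1:y1+160,x1:x1+150]
    C+=[cv2.resize(a,(400,300),interpolation=2)]; S+=[cv2.resize(b,(400,300),interpolation=2)]
cv2.imwrite("pics/crop.png",np.vstack([np.hstack(C),np.hstack(S)]))
E
```

```text
top bench z 0.0008063977437908765
top cassette rect 247 [ 0.4407 -0.2871] [0.0392 0.057 ] 30.1 zmax [0.017 0.03  0.039]
 rib 47 [ 0.4406 -0.2875] -147.9 0.031
top deck 2397 [ 0.5941 -0.0233] [0.4233 0.242 ] 6.83 0.0708
top fin 29 [ 0.5475 -0.025   0.0842] [333.03448276 243.24137931]
top floor 744 [ 0.6114 -0.0396] [0.1003 0.0899] 77.07
top cover 381 [ 0.539  -0.0233] [0.0989 0.0455] 77.16
top head 1766 [ 0.6755 -0.054 ] [0.1298 0.0963] 77.23
scene bench z -0.0005425971305839106
scene cassette rect 286 [ 0.4408 -0.2846] [0.0392 0.0576] 29.5 zmax [0.014 0.018 0.03 ]
 rib 45 [ 0.4398 -0.2837] -153.9 0.03
scene deck 3365 [ 0.6057 -0.0221] [0.4494 0.2409] 5.03 0.0697
scene fin 48 [ 0.5459 -0.0233  0.0813] [323.0625 270.25  ]
scene floor 843 [ 0.5995 -0.045 ] [0.1284 0.0972] 77.59
scene cover 399 [ 0.5385 -0.0178] [0.0982 0.0441] 77.53
scene head 1812 [ 0.6747 -0.0516] [0.132 0.093] 77.25
```

View pics/crop.png

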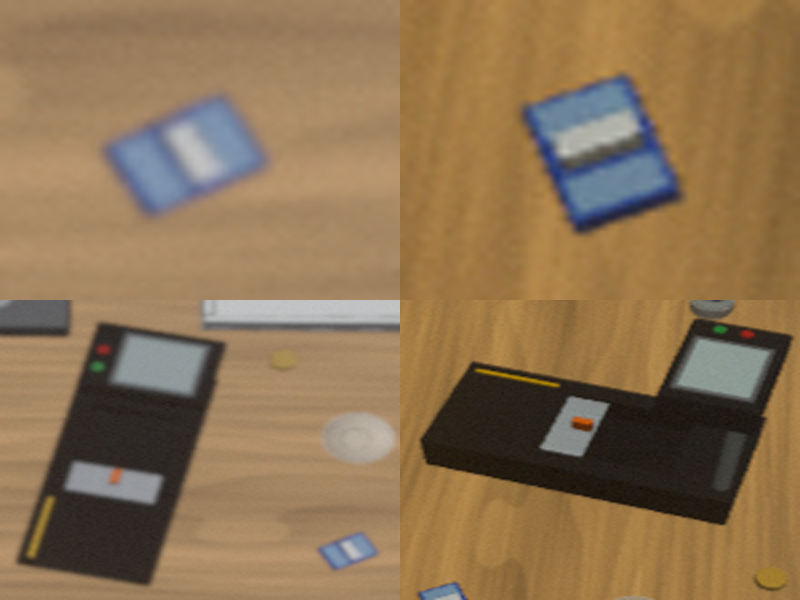

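```bash
cat >> h.py <<'E'
PO=np.array([.5985,-.0355,0]); PY=-12.7
def pr(x,y,z): return PO+R.from_euler('z',PY,degrees=True).apply([x,y,z])
def ori(yaw,lean): return R.from_euler('z',yaw,degrees=True)*R.from_euler('x',180,degrees=True)*R.from_euler('y',lean,degrees=True)
def cur():
    s=ctrl.sense(); q=s["tcp_rot"]; return s,np.array(s["ee_pos"]),R.from_quat(np.r_[q[1:],q[0]])
def plan(way,start=None):
    "way: list of (pos, rot); prints one tool-frame shift/turn per leg, each leg one call"
    p,r=start or cur()[1:]
    for tp,tr in way:
        d=np.r_[r.inv().apply(np.array(tp)-p)/.1,(r.inv()*tr).as_rotvec()/np.pi].round(3)
        print(list(d)); p=p+r.apply(d[:3]*.1); r=r*R.from_rotvec(d[3:]*np.pi)
    print("end",p.round(4))
def rel():
    s,p,r=cur(); a=R.from_euler('z',-PY,degrees=True).apply(p-PO)
    print("t",s["time_s"],"tcp",p.round(4),"printer",a.round(4),"F",np.round(s["ft_force"],1),"gap",round(s["finger_gap"],3),"grip",round(s["grip_force"],1),"q",np.round(s["joints"],2))
E
python3 - <<'E'
from h import *
s,p,r=cur(); c=np.array([.4405,-.2858,.10]); o=ori(30,15)
from scipy.spatial.transform import Slerp
sl=Slerp([0,1],R.concatenate([r,o]))
plan([(p+(c-p)*k,sl(k)) for k in (.25,.5,.75,1)])
E
```

```text
[np.float64(0.759), np.float64(-0.554), np.float64(0.328), np.float64(0.002), np.float64(0.021), np.float64(-0.011)]
[np.float64(0.754), np.float64(-0.526), np.float64(0.382), np.float64(0.001), np.float64(0.021), np.float64(-0.012)]
[np.float64(0.747), np.float64(-0.496), np.float64(0.432), np.float64(0.002), np.float64(0.02), np.float64(-0.011)]
[np.float64(0.734), np.float64(-0.467), np.float64(0.483), np.float64(0.001), np.float64(0.021), np.float64(-0.012)]
end [ 0.4405 -0.2858  0.1   ]
```

carry_out(rows=[[0.38,-0.28,0.16,0,0.01,-0.006],[0.76,-0.55,0.33,0.002,0.021,-0.011],[0.76,-0.55,0.33,0.002,0.021,-0.011]], gripper=0, grip_force=12)

```text
time_s: 1.0
ee_pos: [0.2939, -0.518, 0.196]
tcp_rot: [-0.013, 0.977, 0.209, 0.033]
ft_force: [-0.2, 0.3, 0.3]
finger_gap: 0.517
grip_force: 0.0
```

carry_out(rows=[[0.38,-0.26,0.19,0,0.01,-0.006],[0.75,-0.53,0.38,0.001,0.021,-0.012],[0.75,-0.53,0.38,0.001,0.021,-0.012]])

```text
time_s: 1.3
ee_pos: [0.3423, -0.4384, 0.1637]
tcp_rot: [-0.021, 0.972, 0.227, 0.064]
ft_force: [0.1, 0.5, -0.0]
finger_gap: 0.498
grip_force: 0.0
```

carry_out(rows=[[0.37,-0.25,0.21,0,0.01,-0.006],[0.75,-0.5,0.43,0.002,0.02,-0.011],[0.75,-0.5,0.43,0.002,0.02,-0.011]])

```text
time_s: 1.6
ee_pos: [0.3918, -0.3589, 0.1315]
tcp_rot: [-0.029, 0.965, 0.243, 0.094]
ft_force: [-0.1, -0.1, 0.4]
finger_gap: 0.499
grip_force: 0.0
```

carry_out(rows=[[0.37,-0.23,0.24,0,0.01,-0.006],[0.73,-0.47,0.48,0.001,0.021,-0.012],[0.73,-0.47,0.48,0.001,0.021,-0.012],[0.73,-0.47,0.48,0.001,0.021,-0.012]])

```text
time_s: 2.0
ee_pos: [0.4399, -0.2857, 0.1003]
tcp_rot: [-0.034, 0.958, 0.257, 0.126]
ft_force: [0.4, -0.8, -0.0]
finger_gap: 0.499
grip_force: 0.0
```

```bash
python3 - <<'E'
from h import *
rel(); s,p,r=cur(); print((r.inv()*ori(30,15)).as_rotvec(degrees=True).round(2))
plan([([.4405,-.2858,.05],ori(30,15)),([.4405,-.2858,.018],ori(30,15))])
im=ctrl.get_image("scene"); a=im["img"][300:450,190:390]; im2=ctrl.get_image("top"); b=im2["img"][220:370,360:560]
cv2.imwrite("pics/hover.png",np.hstack([cv2.resize(x,(400,300),interpolation=2) for x in(a,b)]))
E
```

```text
t 2.0 tcp [ 0.4399 -0.2857  0.1003] printer [-0.0997 -0.2789  0.1003] F [ 0.4 -0.8 -0. ] gap 0.499 grip 0.0 q [ 0.89  0.44 -0.29  2.07 -0.23  0.55 -0.22]
[0.   0.06 0.08]
[np.float64(-0.125), np.float64(0.004), np.float64(0.487), np.float64(0.0), np.float64(0.0), np.float64(0.0)]
[np.float64(-0.083), np.float64(0.0), np.float64(0.31), np.float64(0.0), np.float64(0.0), np.float64(0.0)]
end [ 0.4405 -0.2858  0.018 ]
```

View pics/hover.png

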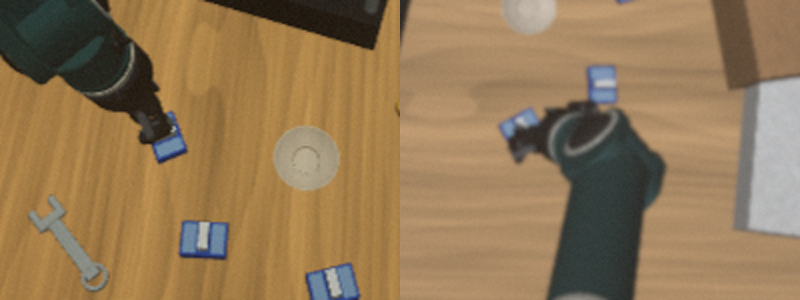

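Left crop: the open gripper hovers over the target cassette at (165,140), lined up with its rib. I'll go down and close.

carry_out(rows=[[-0.06,0,0.24,0,0,0],[-0.12,0,0.49,0,0,0],[-0.12,0,0.49,0,0,0]])

```text
time_s: 2.4
ee_pos: [0.4386, -0.2855, 0.0479]
tcp_rot: [-0.035, 0.958, 0.255, 0.124]
ft_force: [-0.9, -0.1, -0.6]
finger_gap: 0.498
grip_force: 0.0
```

carry_out(rows=[[-0.03,0,0.1,0,0,0],[-0.05,0,0.2,0,0,0],[-0.08,0,0.31,0,0,0],[-0.08,0,0.31,0,0,0]])

```text
time_s: 2.8
ee_pos: [0.4402, -0.2844, 0.0167]
tcp_rot: [-0.034, 0.958, 0.257, 0.125]
ft_force: [-0.2, 0.6, -1.4]
finger_gap: 0.501
grip_force: 0.0
```

carry_out(rows=[[0,0,0,0,0,0],[0,0,0,0,0,0],[0,0,0,0,0,0]], gripper=-0.64, grip_force=12)

```text
time_s: 3.1
ee_pos: [0.4412, -0.285, 0.0184]
tcp_rot: [-0.033, 0.958, 0.257, 0.126]
ft_force: [-0.6, -0.4, 0.3]
finger_gap: 0.183
grip_force: 0.0
```

```bash
python3 - <<'E'
from h import *
rel()
E
```

```text
t 3.1 tcp [ 0.4412 -0.285   0.0184] printer [-0.0986 -0.278   0.0184] F [-0.6 -0.4  0.3] gap 0.183 grip 0.0 q [ 0.89  0.6  -0.29  2.09 -0.22  0.38 -0.19]
```

carry_out(rows=[[0,0,0,0,0,0],[0,0,0,0,0,0],[0,0,0,0,0,0]], gripper=-0.75, grip_force=12)

```text
time_s: 3.4
ee_pos: [0.4411, -0.285, 0.0184]
tcp_rot: [-0.033, 0.958, 0.257, 0.126]
ft_force: [-1.6, 0.1, 5.8]
finger_gap: 0.133
grip_force: 20.5
```

carry_out(rows=[[0,0,-0.01,0,0,0],[0,0,-0.01,0,0,0]], gripper=-0.72)

```text
time_s: 3.6
ee_pos: [0.4405, -0.2849, 0.0188]
tcp_rot: [-0.034, 0.958, 0.257, 0.126]
ft_force: [0.1, 0.1, -0.6]
finger_gap: 0.138
grip_force: 1.2
```

carry_out(rows=[[0,0,0,0,0,0]], gripper=-0.73)

```text
time_s: 3.7
ee_pos: [0.4405, -0.2848, 0.0187]
tcp_rot: [-0.034, 0.958, 0.257, 0.126]
ft_force: [-0.1, -0.4, -1.9]
finger_gap: 0.133
grip_force: 9.2
```

carry_out(rows=[[0,0,0,0,0,0],[0,0,0,0,0,0]])

```text
time_s: 3.9
ee_pos: [0.4406, -0.2849, 0.0188]
tcp_rot: [-0.034, 0.958, 0.257, 0.126]
ft_force: [-0.2, 0.9, -0.8]
finger_gap: 0.135
grip_force: 9.2
```

carry_out(rows=[[0,0,0,0,0,0],[0,0,0,0,0,0]], gripper=-0.735)

```text
time_s: 4.1
ee_pos: [0.4406, -0.2849, 0.0188]
tcp_rot: [-0.034, 0.958, 0.257, 0.126]
ft_force: [0.2, 0.7, -1.6]
finger_gap: 0.133
grip_force: 13.4
```

```bash
python3 - <<'E'
from h import *
from scipy.spatial.transform import Slerp
rel(); s,p,r=cur(); o=ori(PY,15); u=p+[0,0,.06]; v=p+[0,0,.122]; c=pr(-.003,0,.141); sl=Slerp([0,1],R.concatenate([r,o]))
plan([(u,r),(v,r)]+[(v+(c-v)*k,sl(k)) for k in (.25,.5,.75,1)])
E
```

```text
t 4.1 tcp [ 0.4406 -0.2849  0.0188] printer [-0.0992 -0.278   0.0188] F [ 0.2  0.7 -1.6] gap 0.133 grip 13.4 q [ 0.89  0.59 -0.29  2.09 -0.22  0.38 -0.19]
[np.float64(0.155), np.float64(0.0), np.float64(-0.58), np.float64(0.0), np.float64(0.0), np.float64(0.0)]
[np.float64(0.16), np.float64(0.0), np.float64(-0.599), np.float64(0.0), np.float64(0.0), np.float64(0.0)]
[np.float64(0.626), np.float64(-0.347), np.float64(0.167), np.float64(-0.015), np.float64(0.0), np.float64(0.057)]
[np.float64(0.554), np.float64(-0.461), np.float64(0.148), np.float64(-0.016), np.float64(0.0), np.float64(0.058)]
[np.float64(0.46), np.float64(-0.561), np.float64(0.122), np.float64(-0.015), np.float64(0.0), np.float64(0.057)]
[np.float64(0.353), np.float64(-0.638), np.float64(0.094), np.float64(-0.015), np.float64(0.0), np.float64(0.057)]
end [ 0.5956 -0.0349  0.141 ]
```

carry_out(rows=[[0.015,0,-0.06,0,0,0],[0.05,0,-0.2,0,0,0],[0.1,0,-0.38,0,0,0],[0.14,0,-0.52,0,0,0],[0.155,0,-0.58,0,0,0]])

```text
time_s: 4.6
ee_pos: [0.4416, -0.2856, 0.0814]
tcp_rot: [-0.032, 0.958, 0.257, 0.127]
ft_force: [0.0, -0.4, -0.4]
finger_gap: 0.138
grip_force: 13.4
```

carry_out(rows=[[0.015,0,-0.06,0,0,0],[0.055,0,-0.2,0,0,0],[0.11,0,-0.4,0,0,0],[0.145,0,-0.54,0,0,0],[0.16,0,-0.6,0,0,0]])

```text
time_s: 5.1
ee_pos: [0.4409, -0.2852, 0.1423]
tcp_rot: [-0.033, 0.958, 0.257, 0.126]
ft_force: [-0.5, -0.7, -0.1]
finger_gap: 0.141
grip_force: 13.4
```

```bash
python3 - <<'E'
from h import *
rel()
im=ctrl.get_image("scene"); cv2.imwrite("pics/lift.png",cv2.resize(im["img"][240:420,150:390],(800,600),interpolation=2))
E
```

```text
t 5.1 tcp [ 0.4409 -0.2852  0.1423] printer [-0.0988 -0.2783  0.1423] F [-0.5 -0.7 -0.1] gap 0.141 grip 13.4 q [ 0.89  0.37 -0.29  2.05 -0.23  0.64 -0.24]
```

View pics/lift.png

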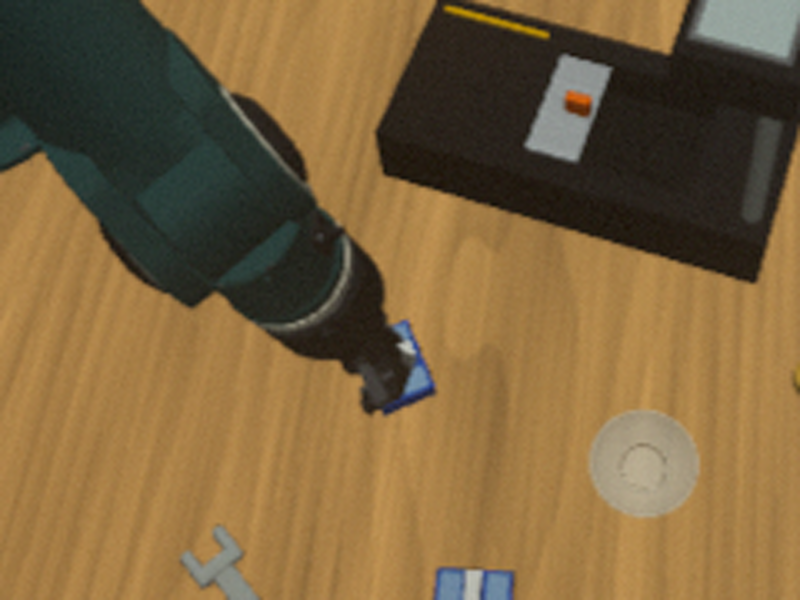

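The cassette hangs in the gripper at crop (405,370), well clear of the bench. I'll carry it over the compartment.

carry_out(rows=[[0.06,-0.03,0.02,-0.002,0,0.006],[0.22,-0.12,0.06,-0.005,0,0.02],[0.42,-0.23,0.11,-0.01,0,0.038],[0.57,-0.31,0.15,-0.014,0,0.052],[0.63,-0.35,0.17,-0.015,0,0.057]])

```text
time_s: 5.65
ee_pos: [0.4798, -0.2194, 0.14]
tcp_rot: [-0.023, 0.977, 0.168, 0.128]
ft_force: [-0.2, -0.4, -0.4]
finger_gap: 0.135
grip_force: 13.4
```

carry_out(rows=[[0.06,-0.05,0.02,-0.002,0,0.006],[0.19,-0.16,0.05,-0.006,0,0.02],[0.37,-0.31,0.1,-0.011,0,0.039],[0.5,-0.42,0.13,-0.014,0,0.052],[0.55,-0.46,0.15,-0.016,0,0.058]])

```text
time_s: 6.15
ee_pos: [0.5183, -0.1571, 0.1398]
tcp_rot: [-0.01, 0.989, 0.075, 0.129]
ft_force: [-0.8, -0.1, -1.5]
finger_gap: 0.136
grip_force: 13.4
```

carry_out(rows=[[0.05,-0.06,0.01,-0.002,0,0.006],[0.16,-0.2,0.04,-0.005,0,0.02],[0.31,-0.37,0.08,-0.01,0,0.038],[0.42,-0.51,0.11,-0.014,0,0.052],[0.46,-0.56,0.12,-0.015,0,0.057]])

```text
time_s: 6.65
ee_pos: [0.557, -0.0944, 0.1398]
tcp_rot: [0.002, 0.991, -0.016, 0.13]
ft_force: [0.1, 0.2, -1.1]
finger_gap: 0.135
grip_force: 13.4
```

carry_out(rows=[[0.04,-0.06,0.01,-0.002,0,0.006],[0.12,-0.22,0.03,-0.005,0,0.02],[0.24,-0.43,0.06,-0.01,0,0.038],[0.32,-0.58,0.085,-0.014,0,0.052],[0.35,-0.64,0.09,-0.015,0,0.057]])

```text
time_s: 7.15
ee_pos: [0.5953, -0.0317, 0.14]
tcp_rot: [0.014, 0.986, -0.108, 0.129]
ft_force: [-0.6, 0.1, -1.1]
finger_gap: 0.137
grip_force: 13.4
```

```bash
python3 - <<'E'
from h import *
rel(); s,p,r=cur()
C=[]
for c,(x,y) in(("scene",(255,215)),("top",(265,160))):
    im=ctrl.get_image(c); uv,w=cloud(im); col=im["img"][uv[:,1],uv[:,0]].astype(int)
    k=(np.hypot(w[:,0]-p[0],w[:,1]-p[1])<.07)&(col[:,0]>col[:,2]+30)&(w[:,2]>.1)
    a=R.from_euler('z',-PY,degrees=True).apply(w[k]-PO)
    print(c,k.sum(),a.min(0).round(3) if k.sum() else '',a.max(0).round(3) if k.sum() else '')
    if k.sum()>10:
        A=np.c_[a[:,:2],np.ones(len(a))]; print("plane",np.linalg.lstsq(A,a[:,2],rcond=None)[0].round(3))
    C.append(cv2.resize(im["img"][y:y+150,x:x+130],(400,460),interpolation=2))
cv2.imwrite("pics/over.png",np.hstack(C)); o=ori(PY,15)
plan([(pr(-.003,0,.09),o),(pr(-.003,0,.056),o)])
E
```

```text
t 7.15 tcp [ 0.5953 -0.0317  0.14  ] printer [-0.0039  0.003   0.14  ] F [-0.6  0.1 -1.1] gap 0.137 grip 13.4 q [-0.12  0.38  0.11  2.02  0.05  0.49 -1.86]
scene 158 [-0.024 -0.027  0.122] [0.016 0.03  0.158]
plane [-0.019  0.097  0.136]
top 0  
[np.float64(-0.118), np.float64(0.021), np.float64(0.486), np.float64(-0.0), np.float64(0.001), np.float64(0.001)]
[np.float64(-0.088), np.float64(0.0), np.float64(0.329), np.float64(-0.0), np.float64(-0.0), np.float64(0.0)]
end [ 0.5956 -0.0348  0.056 ]
```

View pics/over.png

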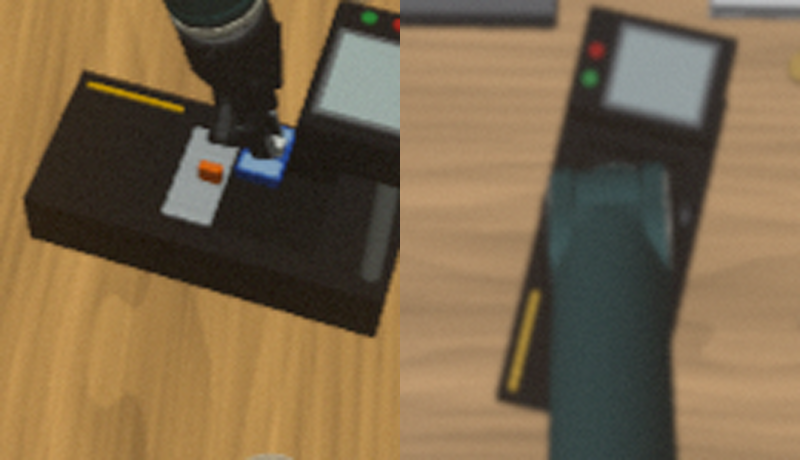

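Left crop: the cassette hangs level over the compartment at (265,155), between the cover edge and the head. I'll lower it.

carry_out(rows=[[-0.015,0.01,0.05,0,0,0],[-0.04,0.02,0.17,0,0,0],[-0.08,0.02,0.32,0,0,0],[-0.11,0.02,0.44,0,0,0],[-0.12,0.02,0.49,0,0,0]])

```text
time_s: 7.75
ee_pos: [0.5943, -0.0375, 0.0885]
tcp_rot: [0.015, 0.986, -0.11, 0.128]
ft_force: [0.2, 0.4, -1.0]
finger_gap: 0.137
grip_force: 13.4
```

carry_out(rows=[[-0.02,0,0.06,0,0,0],[-0.04,0,0.15,0,0,0],[-0.065,0,0.24,0,0,0],[-0.08,0,0.29,0,0,0],[-0.08,0,0.29,0,0,0]])

```text
time_s: 8.25
ee_pos: [0.5949, -0.0365, 0.0596]
tcp_rot: [0.014, 0.986, -0.109, 0.129]
ft_force: [-0.0, 0.0, -0.7]
finger_gap: 0.138
grip_force: 13.4
```

```bash
python3 - <<'E'
from h import *
rel(); o=ori(PY,15)
plan([(pr(-.003,0,.0465),o)])
E
```

```text
t 8.25 tcp [ 0.5949 -0.0365  0.0596] printer [-0.0033 -0.0018  0.0596] F [-0.   0.  -0.7] gap 0.138 grip 13.4 q [-0.11  0.52  0.1   2.05  0.04  0.32 -1.86]
[np.float64(-0.031), np.float64(-0.018), np.float64(0.128), np.float64(-0.0), np.float64(0.001), np.float64(0.0)]
end [ 0.5956 -0.0348  0.0465]
```

carry_out(rows=[[-0.006,0,0.025,0,0,0],[-0.012,0,0.05,0,0,0],[-0.018,0,0.075,0,0,0],[-0.025,0,0.1,0,0,0],[-0.025,0,0.1,0,0,0]])

```text
time_s: 8.75
ee_pos: [0.5955, -0.0366, 0.05]
tcp_rot: [0.014, 0.985, -0.109, 0.129]
ft_force: [0.3, -0.9, -0.8]
finger_gap: 0.136
grip_force: 13.4
```

carry_out(rows=[[-0.003,0,0.01,0,0,0],[-0.003,0,0.01,0,0,0],[-0.003,0,0.01,0,0,0]])

```text
time_s: 9.05
ee_pos: [0.5957, -0.0366, 0.0494]
tcp_rot: [0.014, 0.985, -0.109, 0.13]
ft_force: [-0.3, 1.0, -0.8]
finger_gap: 0.137
grip_force: 13.4
```

carry_out(rows=[[-0.002,0,0.007,0,0,0],[-0.002,0,0.007,0,0,0],[-0.002,0,0.007,0,0,0]])

```text
time_s: 9.35
ee_pos: [0.5956, -0.0366, 0.0485]
tcp_rot: [0.014, 0.985, -0.109, 0.13]
ft_force: [0.8, 0.2, -1.0]
finger_gap: 0.137
grip_force: 13.4
```

Expected contact is at a TCP height of about 0.046; I'll go on in small steps.

carry_out(rows=[[-0.002,0,0.008,0,0,0],[-0.002,0,0.008,0,0,0],[-0.002,0,0.008,0,0,0]])

```text
time_s: 9.65
ee_pos: [0.5956, -0.0366, 0.0477]
tcp_rot: [0.014, 0.985, -0.109, 0.13]
ft_force: [0.2, -0.3, -1.6]
finger_gap: 0.137
grip_force: 13.4
```

carry_out(rows=[[-0.002,0,0.008,0,0,0],[-0.002,0,0.008,0,0,0],[-0.002,0,0.008,0,0,0]])

```text
time_s: 9.95
ee_pos: [0.5957, -0.0366, 0.0469]
tcp_rot: [0.014, 0.985, -0.109, 0.13]
ft_force: [-1.0, -1.0, -1.4]
finger_gap: 0.136
grip_force: 13.4
```

carry_out(rows=[[-0.001,0,0.005,0,0,0],[-0.001,0,0.005,0,0,0],[-0.001,0,0.005,0,0,0]])

```text
time_s: 10.25
ee_pos: [0.5957, -0.0366, 0.0464]
tcp_rot: [0.014, 0.985, -0.109, 0.13]
ft_force: [0.0, -0.8, -1.0]
finger_gap: 0.134
grip_force: 13.4
```

carry_out(rows=[[-0.001,0,0.005,0,0,0],[-0.001,0,0.005,0,0,0],[-0.001,0,0.005,0,0,0]])

```text
time_s: 10.55
ee_pos: [0.5957, -0.0366, 0.0459]
tcp_rot: [0.014, 0.985, -0.109, 0.13]
ft_force: [-0.1, 0.1, -1.1]
finger_gap: 0.138
grip_force: 13.4
```

carry_out(rows=[[-0.001,0,0.003,0,0,0],[-0.001,0,0.003,0,0,0],[-0.001,0,0.003,0,0,0]])

```text
time_s: 10.85
ee_pos: [0.5957, -0.0366, 0.0455]
tcp_rot: [0.014, 0.985, -0.109, 0.13]
ft_force: [0.2, 0.5, -1.0]
finger_gap: 0.137
grip_force: 13.4
```

carry_out(rows=[[-0.001,0,0.004,0,0,0],[-0.001,0,0.004,0,0,0],[-0.001,0,0.004,0,0,0]])

```text
time_s: 11.15
ee_pos: [0.5958, -0.0366, 0.0454]
tcp_rot: [0.014, 0.985, -0.109, 0.13]
ft_force: [-1.8, -0.2, 2.8]
finger_gap: 0.139
grip_force: 14.0
```

carry_out(rows=[[-0.001,0,0.004,0,0,0],[-0.001,0,0.004,0,0,0],[-0.001,0,0.004,0,0,0]])

```text
time_s: 11.45
ee_pos: [0.5958, -0.0366, 0.0454]
tcp_rot: [0.014, 0.985, -0.109, 0.13]
ft_force: [-3.8, 0.3, 7.4]
finger_gap: 0.133
grip_force: 14.6
```

Contact. I'll relieve the press, open, and check.

carry_out(rows=[[0.002,0,-0.007,0,0,0],[0.002,0,-0.007,0,0,0]])

```text
time_s: 11.65
ee_pos: [0.5958, -0.0366, 0.0454]
tcp_rot: [0.014, 0.985, -0.109, 0.13]
ft_force: [-0.6, 0.3, -0.4]
finger_gap: 0.137
grip_force: 13.5
```

carry_out(rows=[[0,0,0,0,0,0],[0,0,0,0,0,0],[0,0,0,0,0,0]], gripper=-0.45)

```text
time_s: 11.95
ee_pos: [0.5958, -0.0366, 0.0454]
tcp_rot: [0.014, 0.985, -0.109, 0.13]
ft_force: [0.0, -1.2, -0.7]
finger_gap: 0.278
grip_force: 0.0
```

carry_out(rows=[[0.02,0,-0.07,0,0,0],[0.08,0,-0.3,0,0,0],[0.15,0,-0.55,0,0,0],[0.2,0,-0.75,0,0,0],[0.2,0,-0.75,0,0,0]])

```text
time_s: 12.45
ee_pos: [0.598, -0.0367, 0.1269]
tcp_rot: [0.014, 0.985, -0.109, 0.133]
ft_force: [-0.1, 0.3, -0.1]
finger_gap: 0.275
grip_force: 0.0
```

```bash
python3 - <<'E'
from h import *
rel()
im=ctrl.get_image("scene"); uv,w=cloud(im); col=im["img"][uv[:,1],uv[:,0]].astype(int)
a=R.from_euler('z',-PY,degrees=True).apply(w-PO)
k=(abs(a[:,0])<.06)&(abs(a[:,1])<.06)&(a[:,2]>.02)&(a[:,2]<.08)&(col[:,0]>col[:,2]+30); q=a[k]
print(k.sum(),q.min(0).round(3),q.max(0).round(3),np.median(q,0).round(3)); t=q[q[:,2]<.048]
print(np.linalg.lstsq(np.c_[t[:,:2],np.ones(len(t))],t[:,2],rcond=None)[0].round(3))
f=(abs(a[:,1])<.03)&(abs(a[:,0]+.05)<.05)&(a[:,2]>.06)&(a[:,2]<.1)&(col[:,2]-col[:,0]>50); print("fin",f.sum(),a[f].min(0).round(3),a[f].max(0).round(3),a[f].mean(0).round(3))
cv2.imwrite("pics/placed.png",cv2.resize(im["img"][205:325,255:415],(800,600),interpolation=2))
s,p,r=cur()
# next: behind fin, lean 35
o=ori(PY,35)
plan([(pr(-.03,0,.15),ori(PY,25)),(pr(-.055,0,.15),o),(pr(-.055,0,.11),o)])
E
```

```text
t 12.45 tcp [ 0.598  -0.0367  0.1269] printer [-0.0003 -0.0013  0.1269] F [-0.1  0.3 -0.1] gap 0.275 grip 0.0 q [-0.11  0.4   0.11  2.02  0.05  0.46 -1.85]
205 [-0.027 -0.03   0.021] [0.017 0.033 0.06 ] [-0.003 -0.009  0.041]
[ 0.091 -0.028  0.04 ]
fin 49 [-0.068 -0.006  0.065] [-0.043  0.009  0.089] [-0.054  0.     0.081]
[np.float64(-0.21), np.float64(-0.016), np.float64(-0.316), np.float64(-0.001), np.float64(0.055), np.float64(0.0)]
[np.float64(-0.226), np.float64(0.001), np.float64(-0.106), np.float64(0.0), np.float64(0.055), np.float64(0.0)]
[np.float64(-0.23), np.float64(-0.001), np.float64(0.328), np.float64(0.0), np.float64(0.0), np.float64(0.0)]
end [ 0.5448 -0.0234  0.11  ]
```

View pics/placed.png

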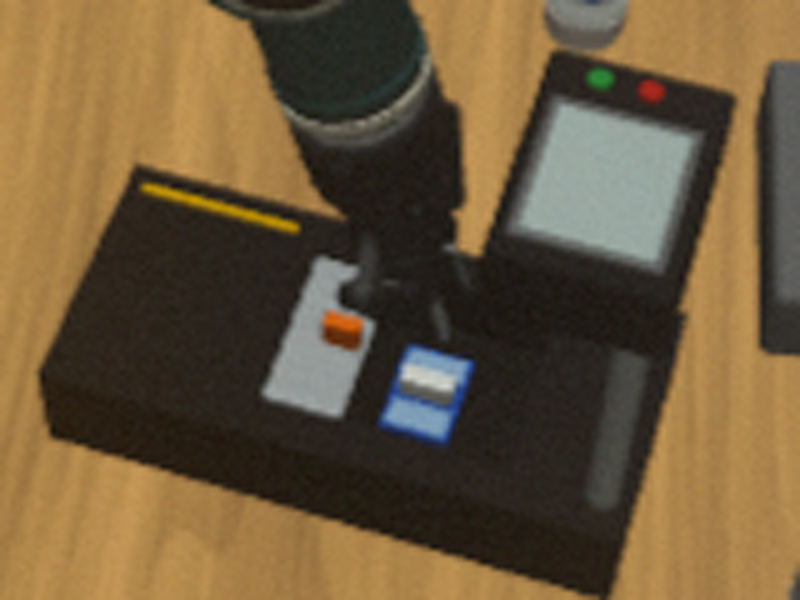

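The cassette (430,390 in the crop) lies flat inside the compartment, with the fin at (342,330) in front of it. Next I lean the tool to 35° above the fin.

carry_out(rows=[[-0.1,-0.01,-0.16,0,0.03,0],[-0.21,-0.015,-0.32,0,0.055,0],[-0.21,-0.015,-0.32,0,0.055,0]])

```text
time_s: 12.8
ee_pos: [0.5636, -0.0275, 0.1469]
tcp_rot: [0.024, 0.971, -0.106, 0.212]
ft_force: [0.7, 0.6, -0.4]
finger_gap: 0.276
grip_force: 0.0
```

carry_out(rows=[[-0.11,0,-0.05,0,0.03,0],[-0.23,0,-0.11,0,0.055,0],[-0.23,0,-0.11,0,0.055,0]])

```text
time_s: 13.1
ee_pos: [0.5534, -0.0305, 0.1629]
tcp_rot: [0.041, 0.957, -0.109, 0.265]
ft_force: [1.0, 0.2, -0.1]
finger_gap: 0.275
grip_force: 0.0
```

carry_out(rows=[[-0.11,0,0.16,0,0,0],[-0.23,0,0.33,0,0,0],[-0.23,0,0.33,0,0,0],[-0.23,0,0.33,0,0,0]])

```text
time_s: 13.5
ee_pos: [0.5545, -0.0307, 0.1353]
tcp_rot: [0.041, 0.96, -0.112, 0.255]
ft_force: [-0.0, 0.0, -0.5]
finger_gap: 0.274
grip_force: 0.0
```

```bash
python3 - <<'E'
from h import *
rel(); s,p,r=cur(); o=ori(PY,35); print((r.inv()*o).as_rotvec(degrees=True).round(2))
plan([(pr(-.054,0,.08),o)])
E
```

```text
t 13.5 tcp [ 0.5545 -0.0307  0.1353] printer [-0.0439 -0.0049  0.1353] F [-0.   0.  -0.5] gap 0.274 grip 0.0 q [-0.3   0.29  0.21  2.3   1.05  0.15 -2.92]
[ 1.52  5.11 -0.1 ]
[np.float64(-0.363), np.float64(-0.06), np.float64(0.428), np.float64(0.008), np.float64(0.028), np.float64(-0.001)]
end [ 0.5458 -0.0236  0.08  ]
```

```bash
cat > k.py <<'E'
from h import *
from scipy.optimize import least_squares
import itertools
def fk(q,P,s):
    d1,d3,a,b,c,e,L,off=P; T=R.identity(); p=np.zeros(3)
    def mv(v):
        nonlocal p; p=p+T.apply(v)
    mv([0,0,d1]); T=R.from_euler('z',s[0]*q[0]); T=T*R.from_euler('y',q[1]); mv([0,0,d3]); T=T*R.from_euler('z',s[1]*q[2]); mv([a,0,0])
    T=T*R.from_euler('y',q[3]); mv([b,0,c]); T=T*R.from_euler('z',s[2]*q[4]); T=T*R.from_euler('y',q[5]); mv([e,0,L]); T=T*R.from_euler('z',s[3]*q[6]+off)
    return p,T
s0=ctrl.sense()
D=[([1.149,.4675,-.0116,1.6027,.006,1.0714,-.0563],[.2404,-.604,.2313],ori(21.7,0)),
([.89,.44,-.29,2.07,-.23,.55,-.22],[.4399,-.2857,.1003],ori(30,15)),([.89,.6,-.29,2.09,-.22,.38,-.19],[.4412,-.285,.0184],ori(30,15)),
([-.12,.38,.11,2.02,.05,.49,-1.86],[.5953,-.0317,.14],ori(PY,15)),([-.11,.52,.1,2.05,.04,.32,-1.86],[.5949,-.0365,.0596],ori(PY,15)),
(s0["joints"],)+cur()[1:]]
def res(P,s):
    o=[]
    for q,p,r in D:
        pp,T=fk(q,P,s); o+=[(pp-p)*5,(T.inv()*r).as_rotvec()]
    return np.concatenate(o)
best=None
for s in itertools.product([-1,1],repeat=4):
  for off in(0,1.57,3.14,-1.57):
    f=least_squares(res,[.3,.35,0,0,.35,0,.3,off],args=(s,))
    if best is None or f.cost<best[0]: best=(f.cost,f.x,s)
P,S=best[1:]
LO=np.array([-2.53,-.31,-1.57,.28,-1.29,.15,-2.92]);HI=np.array([2.53,2.02,1.55,2.44,4.43,1.84,2.92])
def ik(p,r,q0):
    f=least_squares(lambda q:np.r_[(fk(q,P,S)[0]-p)*5,(fk(q,P,S)[1].inv()*r).as_rotvec(),.01*(q-q0)],np.clip(q0,LO+.01,HI-.01),bounds=(LO,HI))
    pp,T=fk(f.x,P,S); return f.x,np.linalg.norm(pp-p),np.degrees((T.inv()*r).magnitude())
E
python3 - <<'E'
from k import *
print(best[0],P.round(3),S)
Z=R.from_euler('z',180,degrees=True)
for fx in(-.054,-.02,.0,.042):
  for le in(15,20,25,30,35):
    o=[]
    for flip,q0 in((0,[-.1,.45,.1,2,.1,.4,-1.86]),(1,[-.1,.45,.1,2,.1,.4,1.28]),(1,[-.1,.45,.1,2,3.1,.3,-1.86])):
        q,e,a=ik(pr(fx,0,.081),ori(PY,le)*(Z if flip else R.identity()),np.array(q0)); o.append((q.round(2),round(e*1000,1),round(a,1)))
    print(fx,le,o)
E
```

```text
0.06868888949761094 [ 0.215  0.538  0.064 -0.013  0.444  0.047  0.231  1.571] (-1, -1, -1, -1)
-0.054 15 [(array([-0.05,  0.42,  0.07,  2.14,  0.07,  0.33, -1.84]), np.float64(0.0), np.float64(0.0)), (array([-0.05,  0.42,  0.07,  2.14,  0.07,  0.33,  1.3 ]), np.float64(0.0), np.float64(0.0)), (array([ 0.78,  0.69, -1.08,  2.21,  1.27,  0.71,  0.17]), np.float64(0.1), np.float64(0.0))]
-0.054 20 [(array([-0.11,  0.41,  0.14,  2.19,  0.1 ,  0.21, -1.88]), np.float64(0.0), np.float64(0.0)), (array([-0.11,  0.41,  0.14,  2.19,  0.1 ,  0.21,  1.26]), np.float64(0.0), np.float64(0.0)), (array([ 0.6 ,  0.54, -0.83,  2.27,  1.35,  0.5 ,  0.04]), np.float64(0.1), np.float64(0.1))]
-0.054 25 [(array([-0.07,  0.39, -0.01,  2.28,  1.07,  0.15, -2.92]), np.float64(1.5), np.float64(1.2)), (array([-0.06,  0.39, -0.04,  2.33,  1.5 ,  0.15, -0.21]), np.float64(0.7), np.float64(0.6)), (array([-0.09,  0.39,  0.02,  2.42,  2.23,  0.15, -0.94]), np.float64(0.6), np.float64(0.5))]
-0.054 30 [(array([-0.14,  0.39,  0.05,  2.28,  1.06,  0.15, -2.92]), np.float64(7.1), np.float64(5.5)), (array([ 0.6 ,  0.55,
[... 4124 characters left out ...]
.0), np.float64(0.0)), (array([ 0.56,  0.62, -0.76,  2.08,  1.39,  0.52,  0.1 ]), np.float64(0.1), np.float64(0.1))]
0.042 30 [(array([-0.03,  0.49, -0.01,  2.1 ,  1.12,  0.15, -2.92]), np.float64(1.4), np.float64(1.3)), (array([-0.02,  0.49, -0.03,  2.16,  1.57,  0.15, -0.23]), np.float64(0.7), np.float64(0.6)), (array([-0.06,  0.49,  0.04,  2.24,  2.34,  0.15, -0.99]), np.float64(0.5), np.float64(0.5))]
0.042 35 [(array([-0.08,  0.48,  0.04,  2.1 ,  1.11,  0.15, -2.92]), np.float64(6.6), np.float64(5.7)), (array([ 0.58,  0.64, -0.78,  2.23,  1.97,  0.59, -0.46]), np.float64(0.1), np.float64(0.1)), (array([-0.17,  0.51,  0.24,  2.31,  3.11,  0.26, -1.76]), np.float64(0.0), np.float64(0.0))]
```

The 35° lean runs joint 6/7 into their limits in this posture. Plan: slide the cover part-way at a 15° lean. Then half-turn the tool in free space so that joint 7 has room, lean to 30–35°, and finish the slide.

```bash
python3 - <<'E'
from h import *
o=ori(PY,15)
plan([(pr(-.05,0,.135),o)]); plan([(pr(-.05,0,.135),o),(pr(-.054,0,.135),o),(pr(-.054,0,.0755),o)])
E
```

```text
[np.float64(-0.054), np.float64(-0.049), np.float64(-0.029), np.float64(0.008), np.float64(-0.083), np.float64(-0.002)]
end [ 0.5497 -0.0245  0.135 ]
[np.float64(-0.054), np.float64(-0.049), np.float64(-0.029), np.float64(0.008), np.float64(-0.083), np.float64(-0.002)]
[np.float64(-0.039), np.float64(0.0), np.float64(-0.01), np.float64(0.0), np.float64(0.0), np.float64(-0.0)]
[np.float64(-0.153), np.float64(0.0), np.float64(0.574), np.float64(0.0), np.float64(0.0), np.float64(-0.0)]
end [ 0.5458 -0.0236  0.0755]
```

carry_out(rows=[[-0.05,-0.05,-0.03,0,-0.04,0],[-0.05,-0.05,-0.03,0.008,-0.083,0],[-0.05,-0.05,-0.03,0.008,-0.083,0],[-0.05,-0.05,-0.03,0.008,-0.083,0]])

```text
time_s: 13.9
ee_pos: [0.5517, -0.0243, 0.1372]
tcp_rot: [0.012, 0.985, -0.113, 0.13]
ft_force: [0.1, -0.4, 0.5]
finger_gap: 0.275
grip_force: 0.0
```

```bash
python3 - <<'E'
from h import *
rel(); o=ori(PY,15); r=cur()[2]; print((r.inv()*o).as_rotvec(degrees=True).round(2))
plan([(pr(-.054,0,.11),o),(pr(-.054,0,.0755),o)])
E
```

```text
t 13.9 tcp [ 0.5517 -0.0243  0.1372] printer [-0.0481  0.0007  0.1372] F [ 0.1 -0.4  0.5] gap 0.275 grip 0.0 q [ 0.22  0.35 -0.32  2.1   0.39  0.49 -2.19]
[-0.19  0.04 -0.42]
[np.float64(-0.127), np.float64(0.008), np.float64(0.247), np.float64(-0.001), np.float64(0.0), np.float64(-0.002)]
[np.float64(-0.089), np.float64(0.001), np.float64(0.333), np.float64(-0.0), np.float64(0.0), np.float64(-0.0)]
end [ 0.5458 -0.0237  0.0755]
```

Commands follow the measured pose. I'll go down over the fin and close.

carry_out(rows=[[-0.06,0,0.12,0,0,0],[-0.13,0.01,0.25,-0.001,0,-0.002],[-0.13,0.01,0.25,-0.001,0,-0.002]])

```text
time_s: 14.2
ee_pos: [0.5421, -0.024, 0.1068]
tcp_rot: [0.017, 0.986, -0.109, 0.128]
ft_force: [-0.2, -0.5, -0.2]
finger_gap: 0.277
grip_force: 0.0
```

carry_out(rows=[[-0.03,0,0.11,0,0,0],[-0.06,0,0.22,0,0,0],[-0.09,0,0.33,0,0,0],[-0.09,0,0.33,0,0,0]])

```text
time_s: 14.6
ee_pos: [0.5421, -0.0236, 0.0721]
tcp_rot: [0.017, 0.986, -0.107, 0.128]
ft_force: [-0.0, 0.1, 0.6]
finger_gap: 0.275
grip_force: 0.0
```

carry_out(rows=[[0,0,0,0,0,0],[0,0,0,0,0,0],[0,0,0,0,0,0]], gripper=-0.8, grip_force=20)

```text
time_s: 14.9
ee_pos: [0.5433, -0.0223, 0.0736]
tcp_rot: [0.016, 0.986, -0.106, 0.129]
ft_force: [2.2, 4.3, -10.4]
finger_gap: 0.109
grip_force: 20.2
```

```bash
python3 - <<'E'
from h import *
rel(); o=ori(PY,15); s,p,r=cur(); X=pr(1,0,0)-PO
plan([(p+X*.042,r)])
E
```

```text
t 14.9 tcp [ 0.5433 -0.0223  0.0736] printer [-0.0568  0.0008  0.0736] F [  2.2   4.3 -10.4] gap 0.109 grip 20.2 q [ 0.12  0.44 -0.22  2.15  0.52  0.34 -2.32]
[np.float64(0.406), np.float64(0.003), np.float64(0.109), np.float64(0.0), np.float64(0.0), np.float64(0.0)]
end [ 0.5843 -0.0316  0.0736]
```

carry_out(rows=[[0.08,0,0.02,0,0,0],[0.16,0,0.04,0,0,0],[0.24,0,0.065,0,0,0],[0.32,0,0.085,0,0,0],[0.4,0,0.107,0,0,0]])

```text
time_s: 15.4
ee_pos: [0.5828, -0.0312, 0.0736]
tcp_rot: [0.016, 0.986, -0.106, 0.128]
ft_force: [-2.1, 5.2, -3.1]
finger_gap: 0.11
grip_force: 21.2
```

carry_out(rows=[[0,0,0,0,0,0],[0,0,0,0,0,0],[0,0,0,0,0,0]], gripper=-0.45)

```text
time_s: 15.7
ee_pos: [0.5837, -0.0332, 0.0745]
tcp_rot: [0.017, 0.986, -0.107, 0.13]
ft_force: [-0.2, -0.2, 0.1]
finger_gap: 0.277
grip_force: 0.0
```

```bash
python3 - <<'E'
from h import *
rel(); o=ori(PY,15)
s,p,r=cur()
plan([(p+[0,0,.075],o),(pr(-.05,0,.16),o)])
E
```

```text
t 15.7 tcp [ 0.5837 -0.0332  0.0745] printer [-0.015  -0.001   0.0745] F [-0.2 -0.2  0.1] gap 0.277 grip 0.0 q [ 0.16  0.49 -0.24  2.06  0.5   0.39 -2.27]
[np.float64(0.195), np.float64(0.004), np.float64(-0.724), np.float64(0.001), np.float64(-0.0), np.float64(0.002)]
[np.float64(-0.311), np.float64(-0.01), np.float64(-0.193), np.float64(0.0), np.float64(-0.0), np.float64(-0.0)]
end [ 0.5498 -0.0245  0.16  ]
```

carry_out(rows=[[0.05,0,-0.2,0,0,0],[0.12,0,-0.45,0,0,0],[0.2,0,-0.72,0,0,0],[0.2,0,-0.72,0,0,0]])

```text
time_s: 16.1
ee_pos: [0.587, -0.0326, 0.1531]
tcp_rot: [0.017, 0.985, -0.107, 0.133]
ft_force: [0.5, 0.6, 1.0]
finger_gap: 0.275
grip_force: 0.0
```

carry_out(rows=[[-0.31,-0.01,-0.19,0,0,-0.04],[-0.31,-0.01,-0.19,0,0,-0.08],[-0.31,-0.01,-0.19,0,0,-0.12],[-0.31,-0.01,-0.19,0,0,-0.16],[-0.31,-0.01,-0.19,0,0,-0.2]])

```text
time_s: 16.6
ee_pos: [0.5501, -0.0243, 0.1588]
tcp_rot: [0.057, 0.97, 0.205, 0.118]
ft_force: [0.0, 0.0, 0.7]
finger_gap: 0.272
grip_force: 0.0
```

carry_out(rows=[[0,0,0,0,0,-0.04],[0,0,0,0,0,-0.08],[0,0,0,0,0,-0.12],[0,0,0,0,0,-0.16],[0,0,0,0,0,-0.2]])

```text
time_s: 17.1
ee_pos: [0.5501, -0.0242, 0.1586]
tcp_rot: [0.09, 0.859, 0.495, 0.094]
ft_force: [-0.9, -0.0, 0.0]
finger_gap: 0.274
grip_force: 0.0
```

carry_out(rows=[[0,0,0,0,0,-0.04],[0,0,0,0,0,-0.08],[0,0,0,0,0,-0.12],[0,0,0,0,0,-0.16],[0,0,0,0,0,-0.2]])

```text
time_s: 17.6
ee_pos: [0.5501, -0.0242, 0.1586]
tcp_rot: [0.115, 0.664, 0.736, 0.062]
ft_force: [-0.5, 0.0, 0.5]
finger_gap: 0.274
grip_force: 0.0
```

carry_out(rows=[[0,0,0,0,0,-0.04],[0,0,0,0,0,-0.08],[0,0,0,0,0,-0.12],[0,0,0,0,0,-0.16],[0,0,0,0,0,-0.2]])

```text
time_s: 18.1
ee_pos: [0.5501, -0.0242, 0.1586]
tcp_rot: [0.128, 0.404, 0.905, 0.023]
ft_force: [0.1, -0.1, -0.5]
finger_gap: 0.272
grip_force: 0.0
```

carry_out(rows=[[0,0,0,0,0,-0.04],[0,0,0,0,0,-0.08],[0,0,0,0,0,-0.12],[0,0,0,0,0,-0.16],[0,0,0,0,0,-0.2]])

```text
time_s: 18.6
ee_pos: [0.5501, -0.0242, 0.1585]
tcp_rot: [0.129, 0.104, 0.986, -0.017]
ft_force: [0.9, -0.6, -0.9]
finger_gap: 0.274
grip_force: 0.0
```

```bash
cat >> h.py <<'E'
FZ=R.from_euler('z',180,degrees=True)
E
python3 - <<'E'
from h import *
rel()
s,p,r=cur()
plan([(pr(-.03,0,.16),ori(PY,le)*FZ) for le in (15,22,29,34)])
E
```

```text
t 18.6 tcp [ 0.5501 -0.0242  0.1585] printer [-0.0497  0.0003  0.1585] F [ 0.9 -0.6 -0.9] gap 0.274 grip 0.0 q [ 0.79  0.52 -1.04  2.05  0.87  0.74  0.58]
[np.float64(-0.194), np.float64(-0.005), np.float64(0.036), np.float64(-0.002), np.float64(-0.0), np.float64(0.004)]
[np.float64(-0.0), np.float64(-0.0), np.float64(0.0), np.float64(0.0), np.float64(-0.039), np.float64(-0.0)]
[np.float64(0.0), np.float64(-0.0), np.float64(0.0), np.float64(0.0), np.float64(-0.039), np.float64(-0.0)]
[np.float64(0.0), np.float64(-0.0), np.float64(0.0), np.float64(0.0), np.float64(-0.028), np.float64(-0.001)]
end [ 0.5692 -0.0289  0.16  ]
```

carry_out(rows=[[-0.1,0,0.02,0,0,0],[-0.19,0,0.04,-0.002,0,0.004],[-0.19,0,0.04,-0.002,-0.02,0.004],[-0.19,0,0.04,-0.002,-0.04,0.004]])

```text
time_s: 19.0
ee_pos: [0.571, -0.0283, 0.1602]
tcp_rot: [0.193, 0.114, 0.974, -0.018]
ft_force: [-0.7, -0.5, -0.6]
finger_gap: 0.273
grip_force: 0.0
```

carry_out(rows=[[0,0,0,0,-0.02,0],[0,0,0,0,-0.04,0],[0,0,0,0,-0.06,0],[0,0,0,0,-0.067,0],[0,0,0,0,-0.067,0]])

```text
time_s: 19.5
ee_pos: [0.5695, -0.0278, 0.16]
tcp_rot: [0.293, 0.109, 0.949, -0.031]
ft_force: [0.7, 0.3, 0.5]
finger_gap: 0.276
grip_force: 0.0
```

```bash
python3 - <<'E'
from h import *
rel(); s,p,r=cur(); o=ori(PY,34)*FZ; print((r.inv()*o).as_rotvec(degrees=True).round(2))
for c in("scene",):
    im=ctrl.get_image("scene"); uv,w=cloud(im); col=im["img"][uv[:,1],uv[:,0]].astype(int)
    a=R.from_euler('z',-PY,degrees=True).apply(w-PO)
    f=(abs(a[:,1])<.03)&(abs(a[:,0]+.0)<.05)&(a[:,2]>.06)&(a[:,2]<.1)&(col[:,2]-col[:,0]>50); print("fin",f.sum(),a[f].min(0).round(3),a[f].max(0).round(3),a[f].mean(0).round(3))
    cv2.imwrite("pics/lean.png",cv2.resize(im["img"][125:365,175:495],(800,600),interpolation=2))
plan([(pr(-.03,0,.13),o),(pr(-.013,0,.1),o),(pr(-.013,0,.078),o)])
E
```

```text
t 19.5 tcp [ 0.5695 -0.0278  0.16  ] printer [-0.03    0.0011  0.16  ] F [0.7 0.3 0.5] gap 0.276 grip 0.0 q [ 0.57  0.37 -0.77  2.25  1.55  0.42 -0.16]
[ 0.05  0.26 -0.42]
fin 50 [-0.028 -0.004  0.062] [-0.002  0.019  0.092] [-0.013  0.     0.081]
[np.float64(0.174), np.float64(-0.014), np.float64(0.247), np.float64(0.0), np.float64(0.001), np.float64(-0.002)]
[np.float64(0.028), np.float64(-0.0), np.float64(0.344), np.float64(0.0), np.float64(0.0), np.float64(-0.0)]
[np.float64(0.123), np.float64(-0.001), np.float64(0.182), np.float64(0.0), np.float64(0.0), np.float64(-0.0)]
end [ 0.5858 -0.0327  0.078 ]
```

View pics/lean.png

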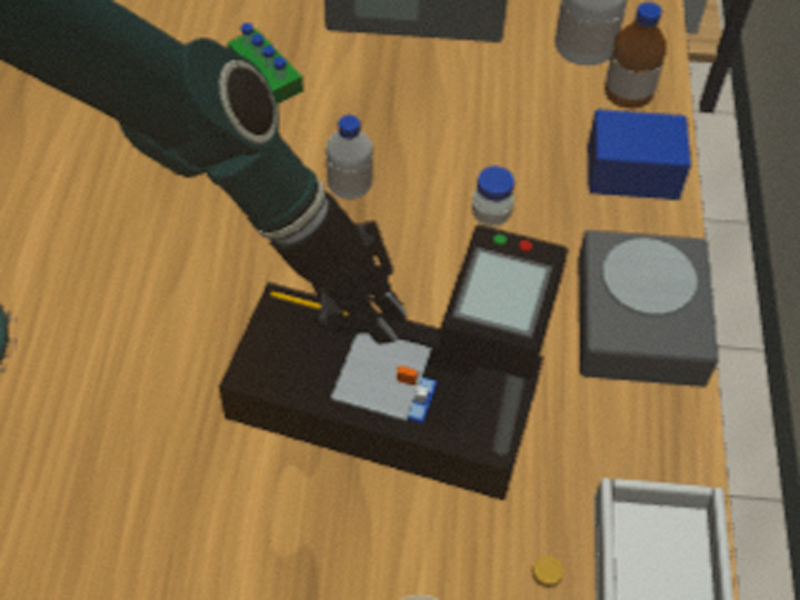

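The cover is half shut with the fin at (407,375), and the tool leans 34° well clear of the head. I'll re-grip the fin.

carry_out(rows=[[0.08,-0.01,0.12,0,0.001,-0.002],[0.17,-0.015,0.25,0,0.001,-0.002],[0.17,-0.015,0.25,0,0.001,-0.002]])

```text
time_s: 19.85
ee_pos: [0.569, -0.0296, 0.1282]
tcp_rot: [0.29, 0.107, 0.951, -0.031]
ft_force: [-0.4, 0.7, -0.5]
finger_gap: 0.277
grip_force: 0.0
```

carry_out(rows=[[0.014,0,0.17,0,0,0],[0.03,0,0.34,0,0,0],[0.03,0,0.34,0,0,0]])

```text
time_s: 20.15
ee_pos: [0.586, -0.0335, 0.099]
tcp_rot: [0.29, 0.107, 0.95, -0.032]
ft_force: [-0.2, -0.3, -0.5]
finger_gap: 0.276
grip_force: 0.0
```

carry_out(rows=[[0.06,0,0.09,0,0,0],[0.13,0,0.19,0,0,0],[0.13,0,0.19,0,0,0]])

```text
time_s: 20.45
ee_pos: [0.5848, -0.0329, 0.0765]
tcp_rot: [0.29, 0.106, 0.951, -0.032]
ft_force: [0.3, -0.7, 0.5]
finger_gap: 0.278
grip_force: 0.0
```

carry_out(rows=[[0,0,0,0,0,0],[0,0,0,0,0,0],[0,0,0,0,0,0]], gripper=-0.8, grip_force=20)

```text
time_s: 20.75
ee_pos: [0.5857, -0.0317, 0.0778]
tcp_rot: [0.292, 0.105, 0.95, -0.031]
ft_force: [0.7, 3.4, -1.7]
finger_gap: 0.108
grip_force: 20.8
```

```bash
python3 - <<'E'
from h import *
rel(); s,p,r=cur(); X=pr(1,0,0)-PO
plan([(p+X*.05,r),(p+X*.056,r)])
E
```

```text
t 20.75 tcp [ 0.5857 -0.0317  0.0778] printer [-0.0134  0.0009  0.0778] F [ 0.7  3.4 -1.7] gap 0.108 grip 20.8 q [ 0.53  0.6  -0.74  2.25  1.96  0.54 -0.49]
[np.float64(-0.414), np.float64(-0.001), np.float64(0.28), np.float64(0.0), np.float64(0.0), np.float64(0.0)]
[np.float64(-0.05), np.float64(-0.0), np.float64(0.034), np.float64(0.0), np.float64(0.0), np.float64(0.0)]
end [ 0.6403 -0.044   0.0778]
```

carry_out(rows=[[-0.08,0,0.055,0,0,0],[-0.165,0,0.11,0,0,0],[-0.25,0,0.17,0,0,0],[-0.33,0,0.225,0,0,0],[-0.415,0,0.28,0,0,0]])

```text
time_s: 21.25
ee_pos: [0.6357, -0.043, 0.0777]
tcp_rot: [0.292, 0.105, 0.95, -0.031]
ft_force: [-1.8, 3.8, 2.8]
finger_gap: 0.113
grip_force: 21.5
```

carry_out(rows=[[-0.01,0,0.007,0,0,0],[-0.02,0,0.013,0,0,0],[-0.03,0,0.02,0,0,0],[-0.03,0,0.02,0,0,0]])

```text
time_s: 21.65
ee_pos: [0.6384, -0.0436, 0.0777]
tcp_rot: [0.292, 0.105, 0.95, -0.031]
ft_force: [-0.0, 5.3, 2.8]
finger_gap: 0.106
grip_force: 21.4
```

```bash
python3 - <<'E'
from h import *
rel()
E
```

```text
t 21.65 tcp [ 0.6384 -0.0436  0.0777] printer [0.0407 0.0009 0.0777] F [-0.   5.3  2.8] gap 0.106 grip 21.4 q [ 0.5   0.64 -0.68  2.13  1.87  0.5  -0.36]
```

Small further steps until the end stop is felt.

carry_out(rows=[[-0.006,0,0.004,0,0,0],[-0.012,0,0.008,0,0,0],[-0.012,0,0.008,0,0,0]])

```text
time_s: 21.95
ee_pos: [0.6385, -0.0436, 0.0776]
tcp_rot: [0.291, 0.105, 0.95, -0.031]
ft_force: [-9.0, 4.5, 10.7]
finger_gap: 0.107
grip_force: 22.7
```

carry_out(rows=[[-0.006,0,0.004,0,0,0],[-0.012,0,0.008,0,0,0],[-0.012,0,0.008,0,0,0]])

```text
time_s: 22.25
ee_pos: [0.6386, -0.0436, 0.0775]
tcp_rot: [0.291, 0.105, 0.951, -0.032]
ft_force: [-17.8, 5.4, 18.4]
finger_gap: 0.11
grip_force: 23.9
```

End stop reached: the force builds and the pose stays put. I'll open, retreat along the tool axis, and check.

carry_out(rows=[[0,0,0,0,0,0],[0,0,0,0,0,0],[0,0,0,0,0,0]], gripper=-0.45)

```text
time_s: 22.55
ee_pos: [0.6407, -0.0469, 0.0769]
tcp_rot: [0.291, 0.107, 0.95, -0.033]
ft_force: [0.2, -0.7, 0.6]
finger_gap: 0.275
grip_force: 0.0
```

carry_out(rows=[[0,0,-0.1,0,0,0],[0,0,-0.35,0,0,0],[0,0,-0.65,0,0,0],[0,0,-0.9,0,0,0],[0,0,-0.9,0,0,0]])

```text
time_s: 23.05
ee_pos: [0.5912, -0.0339, 0.1548]
tcp_rot: [0.293, 0.105, 0.95, -0.033]
ft_force: [0.1, 0.5, -0.5]
finger_gap: 0.28
grip_force: 0.0
```

carry_out(rows=[[0.3,0,-0.3,0,0,0],[0.6,0,-0.6,0,0,0],[0.6,0,-0.6,0,0,0],[0.6,0,-0.6,0,0,0]])

```text
time_s: 23.45
ee_pos: [0.5099, -0.0164, 0.168]
tcp_rot: [0.292, 0.106, 0.95, -0.032]
ft_force: [0.7, -0.5, 0.2]
finger_gap: 0.272
grip_force: 0.0
```

```bash
python3 - <<'E'
from h import *
rel(); im=ctrl.get_image("scene"); uv,w=cloud(im); col=im["img"][uv[:,1],uv[:,0]].astype(int)
a=R.from_euler('z',-PY,degrees=True).apply(w-PO)
f=(abs(a[:,1])<.03)&(abs(a[:,0]-.03)<.05)&(a[:,2]>.06)&(a[:,2]<.1)&(col[:,2]-col[:,0]>50); print("fin",f.sum(),a[f].mean(0).round(4) if f.sum() else '')
cv2.imwrite("pics/end.png",cv2.resize(im["img"][125:365,175:495],(800,600),interpolation=2))
E
```

```text
t 23.45 tcp [ 0.5099 -0.0164  0.168 ] printer [-0.0906 -0.0009  0.168 ] F [ 0.7 -0.5  0.2] gap 0.272 grip 0.0 q [ 0.57  0.24 -0.78  2.37  1.52  0.37 -0.21]
fin 50 [0.0411 0.0003 0.0803]
```

View pics/end.png

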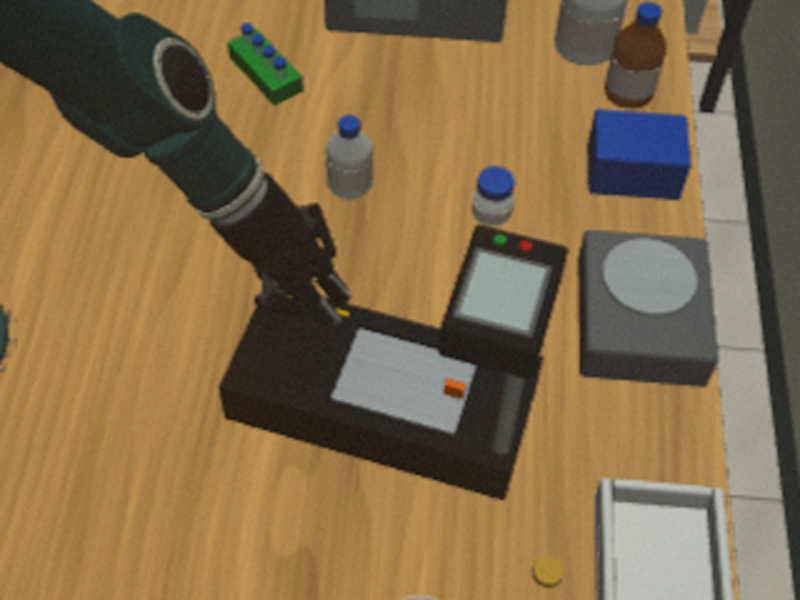

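The cover is shut with the fin at (454,388), printer x = 41 mm. The arm is clear and the other things in view stand where they were.

```bash
python3 -c "
from station import ctrl
print(ctrl.finish_job())"
```

```text
the job is handed in; nothing more can be done
None
```

The cassette lies flat in the compartment, the cover is slid to its end stop (fin at printer x = 41 mm against a nominal 42), and the job is handed in at about 23.5 s; while closing on the cassette the grip briefly read 20.5 N, over the 15 N limit, before I carried it at about 13 N.

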